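# Thread the turning blocks and hang them in the empty stand

### The arm

A 6-joint arm with a two-finger parallel gripper is mounted at the origin on the work surface. World frame = base frame: x ahead of the robot, y to its left, z up, the work surface at z = 0. Lengths are in m, angles in rad, forces in N, time in s.
With the tool pointing down it reaches from about 0.325 to 1 m from the base axis. Payload 5.1 kg.
Tool frame: the origin (TCP) lies on the centre line of the jaws, within the pads' length; the fingertips stand 11 mm ahead of it and the grasp point (between the pads) lies 8 mm behind it; z points along the fingers, y is the line along which they close (so a half turn about z gives the same grasp; the last joint's range is limited). The gripper opens to 85 mm and grips with 20 to 120 N. Pads are 22 mm wide; open, the fingers measure 114 mm over their backs; the gripper's body (76 mm by 85 mm) begins 54 mm behind the grasp point. The pads swing forward as they close: fully open they stand 13 mm farther back than shut.
Start: joints at [-1.251, 0.124, 1.65, -0, 1.367, -0.083], TCP at [0.255, -0.598, 0.242] pointing down, gripper open.
Joint ranges: [-2.61, 2.61], [-1.02, 2.33], [0.03, 2.71], [-1.35, 4.49], [0.32, 2.68], [-2.91, 2.91]. Speed limits (rad/s): [2.57, 2.57, 3.14, 3.14, 3.14, 3.14].

### API

Orientations are given as a unit quaternion [w, x, y, z].
In Python, from bench import monitor, vision, robot gives the robot as it stands.
- The arm moves only by the shell command python3 -m creep 'ROWS' [OPENING] [FORCE]. ROWS is JSON, a list of rows, each a list of 2 entries, a list of its own where there are three numbers: the shift along the world's x, y, z in mm, then the turn about the world's z in degrees. In form: [[[dx, dy, dz], twist], ...]. A call has 1 to 20 rows; each row shifts and turns the commanded pose from where the row before left it; what a row does not reach is not made up. A row lasts 1/10 s, in which the tool goes at most 50 mm and 8.59 degrees, less where a joint would pass 70% of its speed; a pose out of reach is approached as far as the arm can. A call with a gripper value outside its range is refused whole. OPENING is the finger opening in mm, from 0 to 85.4, set as the call begins (- or left out, the last holds). The fingers move at their own pace and stop on an object; FORCE is the grip in N (left out, the last holds). Time passes only in rows, so rows that do not move let the fingers close. It gives the time, the measured TCP pose, the force, the opening and the grip force at its end, in the units of the state.
- monitor.get_obs(): the state, without advancing time (a new reading comes with each control period).
- vision.camera(name): name is "side" or "top" or "wrist"; returns a dict with "pixels" (400x640x3 uint8, blue, green, red), "depth" (400x640 float32, m along the optical axis (not along the pixel's ray), 0 where there is no reading), "fx", "fy", "cx", "cy" (pixels), "extrinsics" (4x4, takes a point from camera to world coordinates); the wrist camera has in their place "tool_from_camera" (4x4, takes a point from camera to tool coordinates, whose origin is the TCP and whose axes are the flange's). Camera axes: x right, y up, looking along -z (the intrinsics and any distortion apply to the point x, -y, -z); pixel columns grow to the right and rows downward; lengths in m; the calibration is good to about 2 mm. A picture is of the moment at which its call begins: read the wrist's pose just before it.
- robot.finish_job(): hands the job in; it is judged then, once.
The state is a dict: "time_s": time; "qpos": joint angles; "joint_vel": joint speeds; "tau": joint torques, N m; "tcp_pos": TCP position; "eef_rot": TCP orientation; "wrist_force": force on the tool from outside, world axes, zero at the start; "ft_torque": the same for the moment, N m; "grip_width": finger opening in m; "finger_force": force on a finger pad.
Only numpy, scipy, OpenCV 4.12 (cv2) and the standard library are available. Lean on these libraries where they do the work, as an engineer would, in place of code of your own. Each camera call takes 0.05 s, during which the arm holds its last target. There are 200 camera calls.

### The job

One of the two wooden display stands on the desk already carries a rod of coloured blocks; fill the empty one. Stand every loose coloured block in a row in the cork tray with the holes in line and let go of them, then take the loose rod by its handle, push its shaft through all of the blocks, and lift the whole row out of the tray together on the rod. Hang the rod across the two forks of the empty stand, neck in one fork and shaft end in the other with all the blocks between the forks, and leave the rod that is already displayed and the other things on the desk alone.

Things in the scene. Friction and masses are not known exactly. Their poses are not given: they have to be found in the camera images.
- block_red: loose red square wooden turning block, 56 x 56 mm and 30 mm thick along its own x, about 50 g, with a 28 mm square hole right through along its x; origin at the centre of the block and hole. It starts standing on the desk with its x level (origin 28 mm up), x roughly along world y. Only 3 to 5 of the 5 colours are present (None at the start: absent)
- block_yellow: loose yellow square wooden turning block, 56 x 56 mm and 30 mm thick along its own x, about 50 g, with a 28 mm square hole right through along its x; origin at the centre of the block and hole. It starts standing on the desk with its x level (origin 28 mm up), x roughly along world y. Only 3 to 5 of the 5 colours are present (None at the start: absent)
- block_blue: loose blue square wooden turning block, 56 x 56 mm and 30 mm thick along its own x, about 50 g, with a 28 mm square hole right through along its x; origin at the centre of the block and hole. It starts standing on the desk with its x level (origin 28 mm up), x roughly along world y. Only 3 to 5 of the 5 colours are present (None at the start: absent)
- block_green: loose green square wooden turning block, 56 x 56 mm and 30 mm thick along its own x, about 50 g, with a 28 mm square hole right through along its x; origin at the centre of the block and hole. It starts standing on the desk with its x level (origin 28 mm up), x roughly along world y. Only 3 to 5 of the 5 colours are present (None at the start: absent)
- block_white: loose white square wooden turning block, 56 x 56 mm and 30 mm thick along its own x, about 50 g, with a 28 mm square hole right through along its x; origin at the centre of the block and hole. It starts standing on the desk with its x level (origin 28 mm up), x roughly along world y. Only 3 to 5 of the 5 colours are present (None at the start: absent)
- rod: loose wooden rod, 100 g, its axis 15 mm up as it lies. Axis = own x, origin on it at the collar's shaft-side face. To +x: shaft 12 mm thick, 200 mm long. To -x: square collar 30 x 30 x 8 mm (too big for the holes), round 12 mm neck from x -8 to -38 mm, dark handle to grip from -38 to -102 mm (centre -70), 30 x 30 mm square. It balances at x -11 mm
- rod_neck (a point): middle of the rod's neck, on the axis, 23 mm to -x of the rod's origin; lies in one fork when hung
- rod_end (a point): point on the shaft's axis 178 mm to +x of the rod's origin (22 mm short of the tip); lies in the other fork when hung
- tray_in (a point): centre of the inner floor of the fixed shallow cork-floored tray, 4 mm above the desk; x along the tray, z up. The tray is 176 x 69 mm outside, 168 x 61 mm inside, walls 4 mm thick and 12 mm high. A block standing in the tray has its hole centre 28 mm above this point
- stand_a: fixed wooden display stand, one of two alike: base 215 x 60 x 10 mm, at each end a V fork open upwards (12 mm thick, top 90 mm above the desk, mouth 48 mm wide), forks 201 mm apart along its own x; origin under its centre at desk height. The rod may hang either way round. Which stand is occupied differs from start to start
- stand_b: fixed wooden display stand, one of two alike: base 215 x 60 x 10 mm, at each end a V fork open upwards (12 mm thick, top 90 mm above the desk, mouth 48 mm wide), forks 201 mm apart along its own x; origin under its centre at desk height. The rod may hang either way round. Which stand is occupied differs from start to start
- stand_a_v0 (a point): where the rod's axis lies when resting in the fork of stand_a at its own -x end, 73.5 mm above the desk
- stand_a_v1 (a point): where the rod's axis lies when resting in the fork of stand_a at its own +x end, 73.5 mm above the desk
- stand_b_v0 (a point): where the rod's axis lies when resting in the fork of stand_b at its own -x end, 73.5 mm above the desk
- stand_b_v1 (a point): where the rod's axis lies when resting in the fork of stand_b at its own +x end, 73.5 mm above the desk
- parked_a: a like rod with four orange, bare and green blocks, already hung on stand_a, 350 g, its handle (as the loose rod's) beyond fork v0; None at the start if absent, and then stand_a is the empty one. Leave it alone
- parked_b: a like rod with four orange, bare and green blocks, already hung on stand_b, 350 g, its handle (as the loose rod's) beyond fork v0; None at the start if absent, and then stand_b is the empty one. Leave it alone
- mouse: black computer mouse, 56 x 96 mm, 34 mm high; leave alone
- figurine: silver toy figure, 91 mm high; leave alone
- mug: white mug, 80 mm across, 90 mm high; leave alone
- pen_cup: grey pen cup, 72 mm across, 150 mm high with its pens; leave alone
Not all that is in view belongs to the job. Of the things that look like the block_green, take the one that is farthest to the robot's right at the start.

How it is judged:
By the outcome, as a careful person would: the job done as asked, in the order asked, and still so for the second after the job is handed in, with the robot touching nothing.
Of block_red, block_yellow, block_blue, block_green, block_white only 3 to 5 are there at a start; the rules pass over those that are not, and their reading is None.
Of parked_a, parked_b only 1 to 1 are there at a start; the rules pass over those that are not, and their reading is None.
At some moment in a run one of block_red, block_yellow, block_blue, block_green, block_white, rod may be knocked a few centimetres aside while the robot is not near it.
It also fails if it takes over 210 s, if anything falls off the work surface, if the arm or the gripper's body presses on something with over 40 N, if the wrist force passes 120 N, or if a joint passes its speed limit or range.

## Working session

There is one attempt and no reset: what is moved stays moved. The work goes in short steps, Python scripts to look and compute and a shell command to move; the robot and the scene stay as the last step left them, time stands still between calls to the robot, and variables do not carry over. Pictures are saved under pics/ and viewed, at most 14 in all, crops included, and the job is handed in when it is done.

```bash
mkdir -p pics; ls
python3 - <<'E'
from bench import monitor, vision, robot
import cv2,numpy as np
o=monitor.get_obs();print(o)
for n in("top","side"):
    c=vision.camera(n);cv2.imwrite(f"pics/{n}0.png",c["pixels"]);np.savez(f"{n}0.npz",**c)
    print(n,c["fx"],c["fy"],c["cx"],c["cy"],[k for k in c],c["extrinsics"].round(3).tolist())
E
```

```text
pics
{'time_s': 0.0, 'qpos': array([-1.25060603e+00,  1.24476253e-01,  1.65166244e+00, -1.85004144e-05,
        1.36747746e+00, -8.26016421e-02]), 'joint_vel': array([ 0.0006244 , -0.0016771 , -0.00126769, -0.00336538, -0.0001452 ,
       -0.00171836]), 'tau': array([ 2.46002828e-04, -4.23606098e+01, -3.65455449e+01, -1.30919257e-04,
        6.76179523e-03, -9.68975002e-06]), 'tcp_pos': array([ 0.25457772, -0.59744373,  0.24107849]), 'eef_rot': array([-1.00354794e-03,  9.79787410e-01,  2.00039015e-01, -1.28901845e-04]), 'wrist_force': array([-0.08214335,  0.33374817, -0.75164523]), 'ft_torque': array([0.02520204, 0.02355173, 0.0008912 ]), 'finger_force': 0.0, 'grip_width': 0.08549627178239988}
top 507.8092886929953 507.8092886929953 320.62721998911985 205.98581447519464 ['pixels', 'depth', 'fx', 'fy', 'cx', 'cy', 'extrinsics'] [[-0.023, 0.987, -0.157, 0.293], [-1.0, -0.021, 0.017, 0.038], [0.013, 0.157, 0.987, 1.492], [0.0, 0.0, 0.0, 1.0]]
side 370.036346629447 370.036346629447 321.6716983054359 194.9671127393976 ['pixels', 'depth', 'fx', 'fy', 'cx', 'cy', 'extrinsics'] [[-0.898, 0.338, -0.284, 0.231], [-0.441, -0.66, 0.609, 0.605], [0.018, 0.671, 0.741, 0.792], [0.0, 0.0, 0.0, 1.0]]
```

View pics/top0.png

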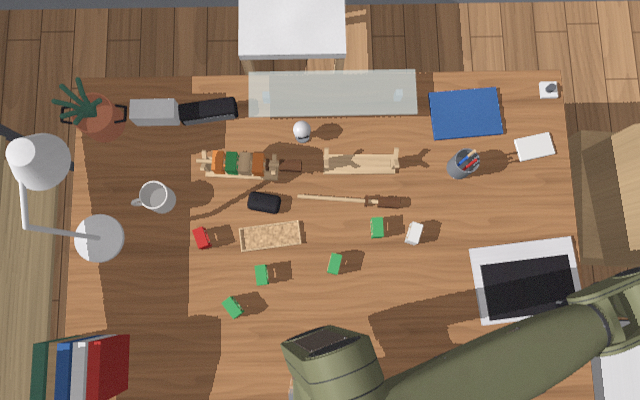

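View pics/side0.png

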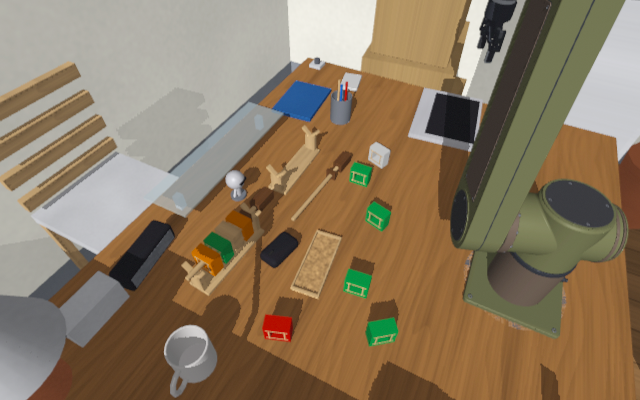

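The top view shows a red block at (202,238), white at (414,233) and four green ones, of which (377,227) is farthest right. The rod's handle is at (388,201) with its shaft pointing left, the tray is at (270,235), and the empty stand is at (361,160). The side view agrees.

```bash
cat > h.py <<'E'
import cv2,numpy as np
from bench import monitor,vision
from scipy.spatial.transform import Rotation as R
def rays(c,E=None):
    E=c["extrinsics"] if E is None else E
    v,u=np.mgrid[0:400,0:640]
    d=np.stack([(u-c["cx"])/c["fx"],-(v-c["cy"])/c["fy"],-np.ones(u.shape)],-1)
    return d@E[:3,:3].T,E[:3,3]
def pts(c,E=None):
    d,o=rays(c,E); P=o+d*c["depth"][...,None]; P[c["depth"]==0]=np.nan; return P
def onplane(c,uv,z,E=None):
    E=c["extrinsics"] if E is None else E
    uv=np.atleast_2d(uv); d=np.stack([(uv[:,0]-c["cx"])/c["fx"],-(uv[:,1]-c["cy"])/c["fy"],-np.ones(len(uv))],-1)@E[:3,:3].T
    o=E[:3,3]; return (o+d*((z-o[2])/d[:,2])[:,None])[:,:2]
def wrist():
    o=monitor.get_obs();T=np.eye(4);w,x,y,z=o["eef_rot"];T[:3,:3]=R.from_quat([x,y,z,w]).as_matrix();T[:3,3]=o["tcp_pos"]
    c=vision.camera("wrist");c["extrinsics"]=T@c["tool_from_camera"];return o,c
def masks(c):
    h=cv2.cvtColor(c["pixels"],cv2.COLOR_BGR2HSV);H,S,V=h[...,0],h[...,1],h[...,2]
    return dict(red=((H<5)|(H>174))&(S>160)&(V>60),green=(H>50)&(H<80)&(S>130)&(V>50),white=(S<40)&(V>120),
                yellow=(H>24)&(H<35)&(S>160)&(V>90),blue=(H>100)&(H<125)&(S>150)&(V>60))
def rect(xy):
    """minAreaRect in mm: centre(m), long, short (mm), angle deg of the short side in world xy, in (-90,90]"""
    (a,b),(w,h),t=cv2.minAreaRect((xy*1000).astype(np.float32))
    ang=t if w<h else t+90
    ang=(ang+90)%180-90
    return np.round([a,b,max(w,h),min(w,h),ang],1)
E
python3 - <<'E'
from h import *
c=dict(np.load("top0.npz"));P=pts(c)
print("desk z",np.nanmedian(P[215:225,320:340,2]), np.nanstd(P[215:225,320:340,2]))
def blobs(m,amin=60):
    n,l,s,ce=cv2.connectedComponentsWithStats(m.astype(np.uint8))
    return [(l==i,ce[i]) for i in range(1,n) if s[i,4]>amin]
for k,m in masks(c).items():
    roi=np.zeros_like(m);roi[130:330,185:480]=1
    for b,ce in blobs(m&roi):
        t=b&(P[...,2]>.045)&(P[...,2]<.066)
        if t.sum()>30: print(k,ce.round(),b.sum(),t.sum(),rect(P[t][:,:2]),"z",np.nanmedian(P[t][:,2]).round(4))
E
```

```text
desk z 0.0002862742460281176 0.0033696320819484723
red [201. 238.] 247 208 [441.1 356.3  54.4  30.2 -72. ] z 0.0559
white [456. 167.] 254 47 [ 630.4 -377.2   55.4   13.9  -69.9] z 0.0553
white [414. 233.] 287 218 [ 441.7 -253.7   56.2   31.4   70.3] z 0.0557
```

Run:
```python
from h import *
c=dict(np.load("top0.npz"));P=pts(c)
h=cv2.cvtColor(c["pixels"],cv2.COLOR_BGR2HSV)
for u,v in[(377,227),(335,263),(386,201),(340,199),(270,235),(242,240),(360,160),(300,215),(345,165)]:print((u,v),h[v,u],P[v,u].round(3))
m=(h[...,0]>50)&(h[...,0]<90)&(h[...,1]>80)&(P[...,2]>.047)&(P[...,2]<.066)
n,l,s,ce=cv2.connectedComponentsWithStats(m.astype(np.uint8))
for i in range(1,n):
    if s[i,4]>60 and ce[i][1]<330: print("green",ce[i].round(),rect(P[l==i][:,:2]))
# stand: fork tops
m=(P[...,2]>.075)&(P[...,2]<.1);m[:,:318]=0;m[:145]=0;m[180:]=0;m[:,410:]=0
n,l,s,ce=cv2.connectedComponentsWithStats(m.astype(np.uint8))
for i in range(1,n):
    if s[i,4]>8: print("fork",ce[i].round(),s[i,4],rect(P[l==i][:,:2]),np.nanmean(P[l==i],0).round(4))
img=c["pixels"][140:270,190:450]
cv2.imwrite("pics/crop.png",cv2.resize(img,None,fx=3,fy=3,interpolation=cv2.INTER_CUBIC))
```

```text
(377, 227) [ 68 123 176] [ 0.458 -0.146  0.054]
(335, 263) [ 68 119 178] [ 0.358 -0.024  0.057]
(386, 201) [ 12 131 121] [ 0.536 -0.179  0.032]
(340, 199) [ 17  73 217] [ 0.548 -0.045  0.017]
(270, 235) [ 15  91 199] [0.447 0.163 0.004]
(242, 240) [ 14  96 141] [ 0.435  0.246 -0.002]
(360, 160) [ 16  71 211] [ 0.666 -0.109  0.01 ]
(300, 215) [ 14 113 182] [ 0.505  0.074 -0.004]
(345, 165) [ 16  84 148] [ 0.651 -0.063  0.013]
green [377. 226.] [ 459.7 -147.8   53.9   30.4  -87.4]
green [334. 263.] [359.  -21.5  55.   29.4  75.2]
green [261. 274.] [331.6 186.2  53.6  30.5 -83. ]
green [231. 307.] [243.9 267.3  54.4  30.5 -51.1]
fork [326. 151.] 33 [677.3  -4.1  21.9   8.8  89. ] [ 0.6771 -0.0042  0.0831]
fork [396. 150.] 37 [ 673.4 -206.3   23.3   12.7   88.3] [ 0.6742 -0.2058  0.083 ]
fork [326. 164.] 33 [638.6  -4.6  20.5  11.5  87.7] [ 0.6374 -0.0044  0.0837]
fork [396. 164.] 28 [ 635.9 -205.    17.3   11.7  -87.9] [ 0.6357 -0.2045  0.0826]
```

View pics/crop.png

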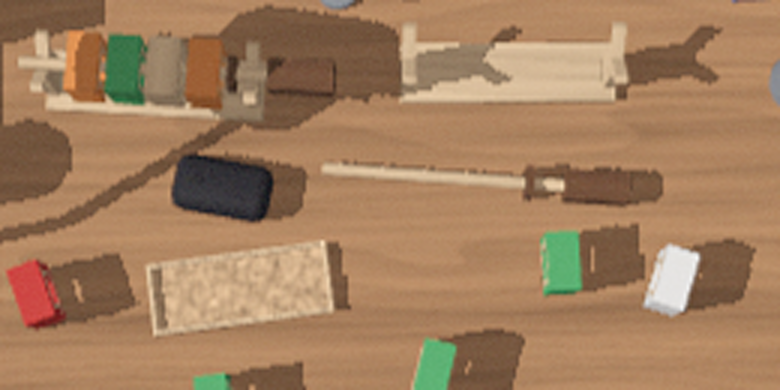

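The crop shows the tray rim corners at crop px (147,265), (325,240), (333,313) and (152,335). The rod tip is at (322,168), its collar at (525,182), and the empty stand's forks are at (410,62) and (618,60).

```bash
python3 - <<'E'
from h import *
c=dict(np.load("top0.npz"));f=lambda q:(np.array(q)-1)/3+[190,140]
p=onplane(c,f([(147,265),(325,240),(333,313),(152,335)]),.012)
print(rect(p),p.round(3).tolist())
q=onplane(c,f([(322,168),(525,182),(633,188)]),.015);print(q.round(4).tolist(),np.linalg.norm(q[1]-q[0]),np.degrees(np.arctan2(*(q[0]-q[1])[::-1])))
E
python3 -m creep '[[[20,50,0],8],[[20,50,0],8],[[20,50,0],8],[[20,50,0],8],[[20,50,0],8],[[20,50,0],8],[[20,50,0],8],[[15,50,0],8],[[10,50,0],5.5],[[10,0,0],0],[[10,0,0],0],[[0,0,0],0]]' 85
```

```text
[444.9 164.2 176.8  72.    5.7] [[0.469, 0.254], [0.489, 0.08], [0.418, 0.073], [0.4, 0.249]]
[[0.5605, 0.0814], [0.5424, -0.1181], [0.5341, -0.2244]] 0.2003598167794252 84.79517638851829
time_s: 1.3
tcp_pos: [0.4296, -0.1766, 0.2421]
eef_rot: [-0.0, 0.691, 0.723, -0.0]
wrist_force: [0.5, -0.2, 1.2]
grip_width: 0.085
finger_force: 0.0
```

```bash
cat >> h.py <<'E'
def find(c,near,z=.055,tol=.008,only=None):
    """block tops by colour+depth near xy (m)"""
    P=pts(c);h=cv2.cvtColor(c["pixels"],cv2.COLOR_BGR2HSV);H,S,V=h[...,0],h[...,1],h[...,2]
    m=dict(green=(H>50)&(H<90)&(S>70),red=((H<8)|(H>172))&(S>130),white=(S<45)&(V>110))
    for k in m:
        if only and k!=only: continue
        t=m[k]&(abs(P[...,2]-z)<tol)
        n,l,s,ce=cv2.connectedComponentsWithStats(t.astype(np.uint8))
        for i in range(1,n):
            p=P[l==i]
            if s[i,4]>60 and np.hypot(*(p[:,:2].mean(0)-near))<.08: print(k,ce[i].round(),rect(p[:,:2]),"z",np.median(p[:,2]).round(4))
E
python3 - <<'E'
from h import *
o,c=wrist();cv2.imwrite("pics/w1.png",c["pixels"]);print(o["tcp_pos"]);print(c["extrinsics"].round(3).tolist(),c["fx"])
find(c,[.46,-.148])
find(c,[.442,-.254])
c=vision.camera("top");cv2.imwrite("pics/t1.png",c["pixels"]);find(c,[.46,-.148]);find(c,[.442,-.254])
E
```

```text
[ 0.42960269 -0.17663136  0.24210311]
[[0.999, -0.045, -0.012, 0.426], [0.046, 0.963, 0.264, -0.111], [-0.001, -0.265, 0.964, 0.375], [0.0, 0.0, 0.0, 1.0]] 343.5329693797738
green [356. 155.] [ 459.6 -148.6   55.6   30.2  -88.8] z 0.0568
white [330. 259.] [ 441.2 -254.9   56.2   31.1   70.6] z 0.0568
green [377. 225.] [ 459.9 -147.2   53.9   30.3   89.9] z 0.0556
```

View pics/w1.png

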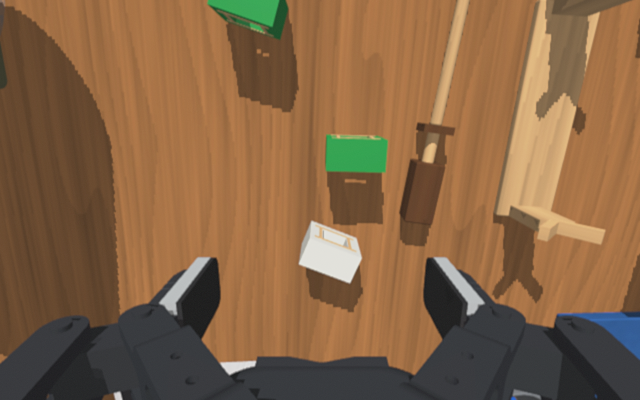

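View pics/t1.png

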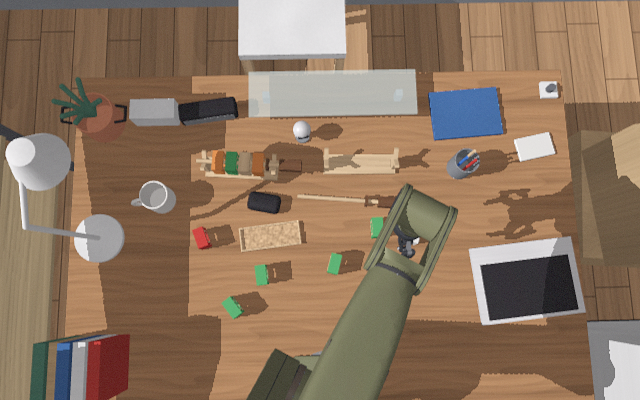

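White block at wrist px (330,259), green at (356,155), both matching the top view to about 1 mm. No blocks were hidden under the arm. Grasp green.

```bash
python3 -m creep '[[[30,28.5,-30],-0.6],[[0,0,-40],0],[[0,0,-40],0],[[0,0,-40],0],[[0,0,-30],0],[[0,0,-20],0],[[0,0,-12],0],[[0,0,0],0],[[0,0,0],0]]' 85 40 && python3 -m creep '[[[0,0,0],0],[[0,0,0],0],[[0,0,0],0],[[0,0,0],0],[[0,0,0],0],[[0,0,0],0]]' 50 40
```

```text
time_s: 2.3
tcp_pos: [0.4588, -0.1491, 0.0317]
eef_rot: [0.0, 0.695, 0.719, 0.0]
wrist_force: [0.5, 0.5, -0.0]
grip_width: 0.085
finger_force: 0.0
time_s: 2.9
tcp_pos: [0.4595, -0.1488, 0.0325]
eef_rot: [0.001, 0.695, 0.719, 0.0]
wrist_force: [-1.1, -0.1, 6.0]
grip_width: 0.0559
finger_force: 43.6
```

```bash
python3 -m creep '[[[0,0,20],0],[[0,0,40],0],[[0,0,40],0],[[-2,44,0],1],[[-2,45,0],1],[[-2,45,0],1],[[-2,45,0],0.9],[[-2,45,0],0],[[-2,45,0],0],[[-3,45,0],0],[[0,0,0],0],[[0,0,0],0],[[0,0,0],0]]'
python3 - <<'E'
from h import *
o,c=wrist();cv2.imwrite("pics/w2.png",c["pixels"]);print(o["tcp_pos"],o["grip_width"])
np.savez("w2.npz",**c)
E
```

```text
time_s: 4.2
tcp_pos: [0.4431, 0.1651, 0.1306]
eef_rot: [-0.0, 0.67, 0.742, -0.0]
wrist_force: [0.1, -0.1, 0.1]
grip_width: 0.0555
finger_force: 42.9
[0.44306844 0.16509698 0.13064934] 0.05552279019407368
```

View pics/w2.png

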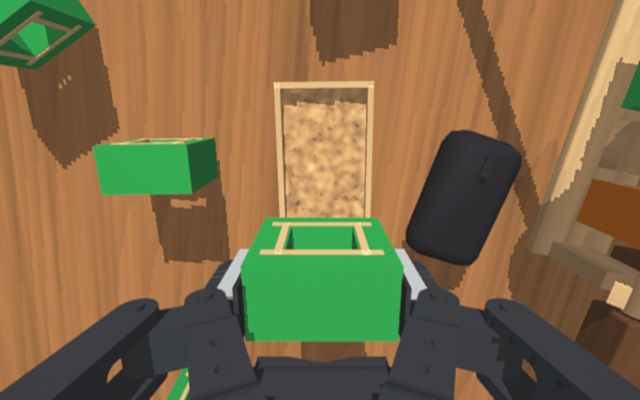

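The wrist view shows the held green block with the tray ahead. Rim outer edges run (275,83)–(277,210) on the left and (374,83)–(371,210) on the right.

Run:
```python
from h import *
c=dict(np.load("w2.npz"))
h=cv2.cvtColor(c["pixels"],cv2.COLOR_BGR2HSV)
# rim: low-saturation bright wood, refine edge per row
for v in(100,150,200): print(v,[(u,*h[v,u]) for u in list(range(270,290,2))+list(range(362,380,2))])
p=onplane(c,[(275,83),(374,83),(371,210),(277,210)],.012);print(p.round(4).tolist())
e=[(p[3]-p[0]),(p[2]-p[1])];print([np.degrees(np.arctan2(-x[1],-x[0])) for x in e],np.linalg.norm(p[0]-p[1]),((p[0]+p[1])/2).round(4))
```

```text
100 [(270, np.uint8(14), np.uint8(147), np.uint8(172)), (272, np.uint8(14), np.uint8(149), np.uint8(169)), (274, np.uint8(15), np.uint8(126), np.uint8(199)), (276, np.uint8(18), np.uint8(106), np.uint8(226)), (278, np.uint8(18), np.uint8(107), np.uint8(228)), (280, np.uint8(16), np.uint8(109), np.uint8(171)), (282, np.uint8(15), np.uint8(119), np.uint8(131)), (284, np.uint8(15), np.uint8(121), np.uint8(143)), (286, np.uint8(15), np.uint8(119), np.uint8(143)), (288, np.uint8(15), np.uint8(122), np.uint8(136)), (362, np.uint8(16), np.uint8(118), np.uint8(130)), (364, np.uint8(16), np.uint8(117), np.uint8(122)), (366, np.uint8(15), np.uint8(108), np.uint8(116)), (368, np.uint8(16), np.uint8(110), np.uint8(224)), (370, np.uint8(18), np.uint8(107), np.uint8(226)), (372, np.uint8(18), np.uint8(109), np.uint8(225)), (374, np.uint8(14), np.uint8(141), np.uint8(185)), (376, np.uint8(14), np.uint8(148), np.uint8(177)), (378, np.uint8(14), np.uint8(147), np.uint8(179))]
150 [(270, np.uint8(14), np.uint8(146), np.uint8(171)), (272, np.uint8(14), np.uint8(146), np.uint8(169)), (274, np.uint8(14),
[... 1292 characters left out ...]
1), np.uint8(137)), (288, np.uint8(15), np.uint8(125), np.uint8(194)), (362, np.uint8(15), np.uint8(125), np.uint8(204)), (364, np.uint8(15), np.uint8(114), np.uint8(161)), (366, np.uint8(18), np.uint8(107), np.uint8(229)), (368, np.uint8(18), np.uint8(104), np.uint8(231)), (370, np.uint8(16), np.uint8(119), np.uint8(221)), (372, np.uint8(14), np.uint8(150), np.uint8(170)), (374, np.uint8(14), np.uint8(148), np.uint8(171)), (376, np.uint8(14), np.uint8(147), np.uint8(177)), (378, np.uint8(14), np.uint8(148), np.uint8(178))]
[[0.4018, 0.2457], [0.4698, 0.2528], [0.4807, 0.162], [0.4095, 0.1546]]
[np.float64(94.83928670635558), np.float64(96.82891938386722)] 0.06838929696311231 [0.4358 0.2492]
```

Run:
```python
from h import *
c=dict(np.load("w2.npz"))
p=onplane(c,[(277,100),(370.5,100),(281.5,200),(367.7,200)],.012);a=(p[0]+p[1])/2;b=(p[2]+p[3])/2
print(np.linalg.norm(p[0]-p[1]),np.linalg.norm(p[2]-p[3]),a,b,np.degrees(np.arctan2(*(a-b)[::-1])))
f=onplane(c,[(324,82)],.012)[0];t=np.radians(95.9);u=np.array([np.cos(t),np.sin(t)])
print("far end",f,"centre",f-.088*u, "x on midline at y=.166",a+(b-a)*(.166-a[1])/(b[1]-a[1]))
```

```text
0.06540078257096048 0.06510089222605808 [0.43647416 0.23799798] [0.44471605 0.16620258] 96.54871273752725
far end [0.43539802 0.24983915] centre [0.44444377 0.16230531] x on midline at y=.166 [0.44473931 0.166     ]
```

```bash
python3 -m creep '[[[1.6,0,-25],0.4],[[0,0,-25],0],[[0,0,-20],0],[[0,0,-10],0],[[0,0,-6],0],[[0,0,-4],0],[[0,0,-3],0],[[0,0,0],0],[[0,0,0],0],[[0,0,0],0]]' && python3 -m creep '[[[0,0,0],0],[[0,0,0],0],[[0,0,0],0],[[0,0,0],0],[[0,0,15],0],[[0,0,40],0],[[0,0,40],0],[[0,0,20],0],[[0,0,0],0]]' 70
```

```text
time_s: 5.25
tcp_pos: [0.4453, 0.166, 0.0385]
eef_rot: [0.0, 0.667, 0.745, 0.0]
wrist_force: [-0.5, -0.3, -1.4]
grip_width: 0.0554
finger_force: 42.9
time_s: 6.15
tcp_pos: [0.4474, 0.1664, 0.1573]
eef_rot: [0.002, 0.667, 0.745, 0.003]
wrist_force: [0.1, -0.2, 0.3]
grip_width: 0.07
finger_force: 0.0
```

```bash
python3 -m creep '[[[-1,25,15],3],[[-1,40,15],3],[[-1,40,15],3],[[-1,40,0],3],[[-2,20,0],0],[[0,0,0],0],[[0,0,0],0]]' 85
python3 - <<'E'
from h import *
o,c=wrist();cv2.imwrite("pics/w3.png",c["pixels"]);print(o["tcp_pos"],o["eef_rot"])
find(c,[.441,.356]);find(c,[.445,.166],z=.059)
c=vision.camera("top");find(c,[.441,.356],only="red");find(c,[.445,.166],z=.059);find(c,[.442,-.254])
E
```

```text
time_s: 6.85
tcp_pos: [0.4381, 0.3303, 0.1962]
eef_rot: [-0.0, 0.585, 0.811, -0.002]
wrist_force: [-0.2, -0.1, 0.2]
grip_width: 0.0848
finger_force: 0.0
[0.43812366 0.3303157  0.19617962] [-3.61593485e-04  5.85466290e-01  8.10695252e-01 -1.51684193e-03]
red [336. 165.] [440.6 356.5  55.9  30.2 -70.3] z 0.0569
green [269. 350.] [439.2 176.2  61.9  26.5 -59.9] z 0.0605
green [267. 234.] [444.5 166.1  53.8  30.3 -83.8] z 0.0601
white [415. 232.] [ 441.7 -253.4   55.6   31.1   69.5] z 0.0561
```

```bash
python3 -m creep '[[[2.5,26,-35],0.5],[[0,0,-40],0],[[0,0,-40],0],[[0,0,-30],0],[[0,0,-15],0],[[0,0,-6],0],[[0,0,0],0],[[0,0,0],0]]' 85 40 && python3 -m creep '[[[0,0,0],0],[[0,0,0],0],[[0,0,0],0],[[0,0,0],0],[[0,0,0],0],[[0,0,0],0]]' 50 40
```

```text
time_s: 7.75
tcp_pos: [0.4427, 0.3574, 0.0339]
eef_rot: [0.001, 0.582, 0.813, 0.001]
wrist_force: [0.9, 0.2, 0.7]
grip_width: 0.0851
finger_force: 0.0
time_s: 8.35
tcp_pos: [0.4423, 0.3575, 0.0335]
eef_rot: [0.0, 0.582, 0.813, 0.001]
wrist_force: [-0.3, -1.2, 6.2]
grip_width: 0.0555
finger_force: 43.8
```

```bash
python3 -m creep '[[[0,0,25],0],[[0,0,40],0],[[0,0,40],0],[[1,-44,0],-3],[[1,-45,0],-3],[[1,-45,0],-3],[[1,-45,0],-3.6],[[1.8,-45,0],0],[[0,0,0],0],[[0,0,0],0],[[0,0,0],0]]'
```

```text
time_s: 9.45
tcp_pos: [0.447, 0.1334, 0.1369]
eef_rot: [-0.0, 0.668, 0.744, 0.0]
wrist_force: [-0.3, -0.6, -1.3]
grip_width: 0.0559
finger_force: 43.0
```

```bash
python3 -m creep '[[[1,0,-25],0],[[0,0,-25],0],[[0,0,-20],0],[[0,0,-12],0],[[0,0,-8],0],[[0,0,-5],0],[[0,0,-3],0],[[0,0,0],0],[[0,0,0],0],[[0,0,0],0]]' && python3 -m creep '[[[0,0,0],0],[[0,0,0],0],[[0,0,0],0],[[0,0,0],0],[[0,0,15],0],[[0,0,40],0],[[0,0,40],0],[[0,-20,20],0],[[0,-40,0],3],[[0,-40,0],3],[[0,-45,0],3],[[0,-45,0],0],[[0,-45,0],0],[[0,-40,0],0],[[0,-40,0],0],[[0,-40,0],0],[[0,0,0],0],[[0,0,0],0]]' 70
```

```text
time_s: 10.45
tcp_pos: [0.4487, 0.1328, 0.0397]
eef_rot: [0.0, 0.668, 0.744, 0.001]
wrist_force: [0.2, -0.0, -0.7]
grip_width: 0.0556
finger_force: 43.0
time_s: 12.25
tcp_pos: [0.4479, -0.2228, 0.1537]
eef_rot: [-0.0, 0.608, 0.794, 0.0]
wrist_force: [1.0, 0.3, 0.7]
grip_width: 0.0697
finger_force: 0.0
```

Run:
```python
from h import *
o,c=wrist();print(o["tcp_pos"],o["eef_rot"])
find(c,[.442,-.254],only="white")
c=vision.camera("top");
for k in("red","green"):find(c,[.446,.15],z=.059,only=k)
find(c,[.442,-.254],only="white")
```

```text
[ 0.44789471 -0.2227821   0.15374603] [-4.13592058e-04  6.08308846e-01  7.93700296e-01  1.26007502e-04]
white [302. 246.] [ 441.  -254.9   56.3   30.8   70.2] z 0.0568
red [279. 233.] [448.7 133.   55.6  29.7 -82.9] z 0.0597
green [267. 234.] [444.4 166.2  53.8  30.2 -84.4] z 0.06
```

```bash
python3 -m creep '[[[-2,-11.7,0],-7],[[-2,-10,0],-7],[[-2.6,-10,0],-7],[[0,0,0],-7],[[0,0,-15],-7],[[0,0,-35],0],[[0,0,-35],0],[[0,0,-25],0],[[0,0,-12],0],[[0,0,0],0],[[0,0,0],0]]' 85 40 && python3 -m creep '[[[0,0,0],0],[[0,0,0],0],[[0,0,0],0],[[0,0,0],0],[[0,0,0],0],[[0,0,0],0]]' 50 40
```

```text
time_s: 13.45
tcp_pos: [0.4424, -0.2539, 0.033]
eef_rot: [0.001, 0.818, 0.575, 0.0]
wrist_force: [0.7, -1.5, 0.7]
grip_width: 0.085
finger_force: 0.0
time_s: 14.05
tcp_pos: [0.4427, -0.2547, 0.0337]
eef_rot: [0.001, 0.818, 0.575, 0.001]
wrist_force: [0.1, 1.1, 6.3]
grip_width: 0.0558
finger_force: 43.7
```

```bash
python3 -m creep '[[[0,0,25],0],[[0,0,40],0],[[0,0,40],0],[[1,44,0],5],[[1,45,0],5],[[1,45,0],5],[[1,45,0],5],[[1,44,0],6],[[1,44,0],0],[[1,44,0],0],[[1.5,44,0],0],[[0,0,0],0],[[0,0,0],0],[[0,0,0],0]]'
```

```text
time_s: 15.45
tcp_pos: [0.4499, 0.1004, 0.1367]
eef_rot: [-0.0, 0.668, 0.744, -0.0]
wrist_force: [-0.5, 0.8, 0.4]
grip_width: 0.0552
finger_force: 42.9
```

```bash
python3 -m creep '[[[1.2,0,-25],0],[[0,0,-25],0],[[0,0,-20],0],[[0,0,-12],0],[[0,0,-8],0],[[0,0,-5],0],[[0,0,-2.5],0],[[0,0,0],0],[[0,0,0],0],[[0,0,0],0]]' && python3 -m creep '[[[0,0,0],0],[[0,0,0],0],[[0,0,0],0],[[0,0,0],0],[[0,0,15],0],[[0,0,40],0],[[0,0,40],0],[[10,-20,20],0],[[10,-40,20],-3],[[10,-40,20],-3],[[10,-40,0],-3],[[10,-40,0],-2],[[10,-40,0],0],[[10,-40,0],0],[[10,-20,0],0],[[0,-20,0],0],[[0,0,0],0],[[0,0,0],0]]' 70
python3 - <<'E'
from h import *
o,c=wrist();np.savez("w4.npz",**c);cv2.imwrite("pics/w4.png",c["pixels"]);print(o["tcp_pos"],o["eef_rot"])
c=vision.camera("top")
for k in("red","green","white"):find(c,[.447,.135],z=.059,only=k)
E
```

```text
time_s: 16.45
tcp_pos: [0.4518, 0.1012, 0.0401]
eef_rot: [0.0, 0.668, 0.744, 0.0]
wrist_force: [0.1, -0.7, -0.0]
grip_width: 0.0554
finger_force: 42.9
time_s: 18.25
tcp_pos: [0.5311, -0.1988, 0.1941]
eef_rot: [-0.0, 0.737, 0.676, 0.0]
wrist_force: [0.3, 0.0, -0.6]
grip_width: 0.07
finger_force: 0.0
[ 0.53105781 -0.19880224  0.19413886] [-4.91821410e-04  7.36505088e-01  6.76431824e-01  3.84940686e-05]
red [279. 232.] [448.9 133.   55.4  30.  -82.6] z 0.0602
green [267. 234.] [444.6 166.2  53.9  30.  -84.7] z 0.0601
white [290. 231.] [451.9 101.1  55.6  30.7 -84.3] z 0.0597
```

View pics/w4.png

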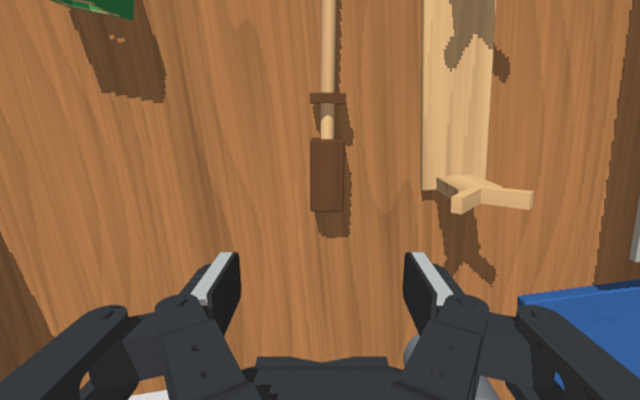

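The wrist view shows the rod handle's top face at columns 311–343, rows 139–211, with the collar at row 97 and the shaft centre at about column 328. Blocks in the tray are in line: white, red and green.

Run:
```python
from h import *
c=dict(np.load("w4.npz"));h=cv2.cvtColor(c["pixels"],cv2.COLOR_BGR2HSV)
p=onplane(c,[(311,139),(343,139),(342.5,211),(311.5,211)],.03);print(p.round(4).tolist(),p.mean(0))
print([np.linalg.norm(p[i]-p[(i+1)%4]).round(4) for i in range(4)])
for v in(5,40,80):
    r=(h[v,310:350,1]<105)&(h[v,310:350,2]>150);u=np.flatnonzero(r)+310;print(v,u.min(),u.max(),onplane(c,[(u.mean(),v)],.018))
q=onplane(c,[(328,93)],.030);print("collar shaft-side top edge",q)
```

```text
[[0.5253, -0.1554], [0.5524, -0.1576], [0.5477, -0.2213], [0.5199, -0.219]] [ 0.53630828 -0.18830887]
[np.float64(0.0272), np.float64(0.0638), np.float64(0.0279), np.float64(0.0638)]Traceback (most recent call last):
  File "<stdin>", line 6, in <module>
    return umr_minimum(a, axis, None, out, keepdims, initial, where)
ValueError: zero-size array to reduction operation minimum which has no identity
```

```bash
python3 -m creep '[[[5,10.5,-30],-0.1],[[0,0,-40],0],[[0,0,-40],0],[[0,0,-35],0],[[0,0,-20],0],[[0,0,-10],0],[[0,0,-3],0],[[0,0,0],0],[[0,0,0],0]]' 70 40 && python3 -m creep '[[[0,0,0],0],[[0,0,0],0],[[0,0,0],0],[[0,0,0],0],[[0,0,0],0],[[0,0,0],0]]' 24 80
```

```text
time_s: 19.25
tcp_pos: [0.5375, -0.1888, 0.0182]
eef_rot: [0.001, 0.737, 0.676, 0.001]
wrist_force: [-0.3, -0.1, 0.2]
grip_width: 0.0701
finger_force: 0.0
time_s: 19.85
tcp_pos: [0.5371, -0.1888, 0.0175]
eef_rot: [0.001, 0.737, 0.676, 0.0]
wrist_force: [0.2, 0.3, 5.3]
grip_width: 0.0284
finger_force: 81.1
```

```bash
python3 -m creep '[[[0,0,0],0],[[0,0,10],0],[[0,0,20],0],[[0,0,30],0],[[0,0,20],0],[[-12,-5,0],3],[[-13,-5,0],3],[[-13,-5,0],3],[[-13,-5,0],2.1],[[0,0,0],0],[[0,0,0],0],[[0,0,0],0]]' 24 110
python3 - <<'E'
from h import *
o,c=wrist();np.savez("w5.npz",**c);cv2.imwrite("pics/w5.png",c["pixels"]);print(o["tcp_pos"],o["eef_rot"],o["ft_torque"])
for n in("top","side"): np.savez(n+"5.npz",**vision.camera(n))
c=dict(np.load("top5.npz"));P=pts(c)
m=(P[...,2]>.06)&(P[...,2]<.13)&(P[...,0]>.43)&(P[...,0]<.50)&(P[...,1]>-.13)&(P[...,1]<.075)
p=P[m];print(len(p));
for y in np.arange(-.13,.075,.02):
    q=p[(p[:,1]>y)&(p[:,1]<y+.02)]
    if len(q):print(y.round(2),len(q),np.median(q,0).round(4))
E
```

```text
time_s: 21.05
tcp_pos: [0.4856, -0.2082, 0.0965]
eef_rot: [0.0, 0.668, 0.744, 0.0]
wrist_force: [0.3, -0.1, -1.8]
grip_width: 0.0284
finger_force: 108.6
[ 0.48563171 -0.2081958   0.09646502] [1.77727963e-07 6.68073575e-01 7.44095216e-01 8.84505495e-05] [-0.08788562  0.04733172 -0.00072221]
296
-0.13 30 [ 0.4756 -0.1192  0.0987]
-0.11 29 [ 0.4734 -0.0999  0.0982]
-0.09 29 [ 0.473  -0.0803  0.0993]
-0.07 32 [ 0.4707 -0.0612  0.098 ]
-0.05 33 [ 0.4683 -0.0411  0.0991]
-0.03 31 [ 0.4664 -0.0193  0.0985]
-0.01 31 [4.637e-01 1.000e-04 9.870e-02]
0.01 31 [0.4617 0.0196 0.0983]
0.03 32 [0.4597 0.039  0.0983]
0.05 18 [0.4574 0.0556 0.0976]
```

View pics/w5.png

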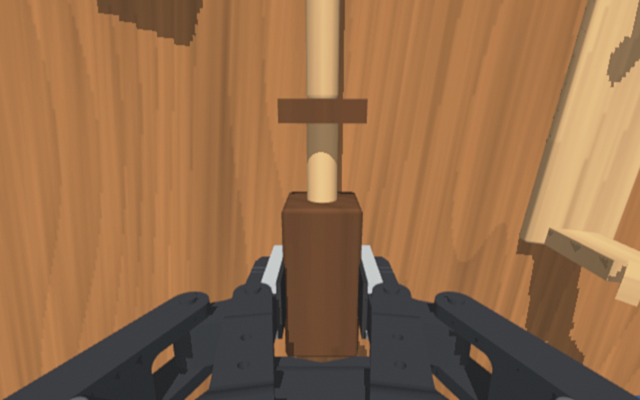

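The rod is held level with its shaft centred on the handle (column ~322). The lateral offset to the block line is about 1 mm. Lower and start the insertion.

```bash
python3 -m creep '[[[0,0,-20],0.3],[[0,0,-20],0],[[0,0,-12],0],[[0,0,-6],0],[[0,0,-3],0],[[0,0,0],0],[[0,0,0],0],[[0,0,0],0]]'
python3 - <<'E'
from h import *
P=pts(vision.camera("top"))
m=(P[...,2]>.022)&(P[...,2]<.06)&(P[...,0]>.43)&(P[...,0]<.50)&(P[...,1]>-.13)&(P[...,1]<.065)
p=P[m]
for y in np.arange(-.13,.07,.04):
    q=p[(p[:,1]>y)&(p[:,1]<y+.04)];print(len(q),np.median(q,0).round(4))
k=np.polyfit(p[:,1],p[:,0],1);print(k,[np.polyval(k,y).round(4) for y in(.1011,.133,.1662)],p[:,1].max())
E
```

```text
time_s: 22.0
tcp_pos: [0.4859, -0.2087, 0.0364]
eef_rot: [0.001, 0.666, 0.746, 0.0]
wrist_force: [-0.4, -0.5, -0.2]
grip_width: 0.0276
finger_force: 108.5
57 [ 0.4749 -0.1096  0.0384]
58 [ 0.4703 -0.0693  0.0377]
55 [ 0.4659 -0.03    0.0389]
57 [0.4619 0.0102 0.0378]
46 [0.4578 0.0449 0.038 ]
[-0.11133693  0.46291175] [np.float64(0.4517), np.float64(0.4481), np.float64(0.4444)] 0.059413262835068995
```

```bash
python3 -m creep '[[[-1.1,9.9,0],0],[[-1.7,14.9,0],0],[[-1.7,14.9,0],0],[[-1.7,14.9,0],0],[[-1.7,14.9,0],0],[[0,0,0],0]]' && python3 -m creep '[[[-1.1,9.9,0],0],[[-1.7,14.9,0],0],[[-1.7,14.9,0],0],[[-1.7,14.9,0],0],[[-1.7,14.9,0],0],[[-1.7,14.9,0],0],[[-1.7,14.9,0],0],[[-1.7,14.9,0],0],[[-1.7,14.9,0],0],[[-1.4,11.9,0],0],[[0,0,0],0],[[0,0,0],0]]'
python3 - <<'E'
from h import *
o,c=wrist();cv2.imwrite("pics/w6.png",c["pixels"]);print(o["tcp_pos"],o["wrist_force"],o["ft_torque"])
c=vision.camera("top")
for k in("red","green","white"):find(c,[.447,.135],z=.059,only=k)
s=vision.camera("side");cv2.imwrite("pics/s6.png",cv2.resize(s["pixels"][150:360,180:460],None,fx=2.5,fy=2.5))
E
```

```text
time_s: 22.65
tcp_pos: [0.4767, -0.1366, 0.0351]
eef_rot: [-0.001, 0.665, 0.747, -0.0]
wrist_force: [0.1, 0.1, -1.0]
grip_width: 0.0278
finger_force: 108.5
time_s: 23.85
tcp_pos: [0.4613, 0.0023, 0.0355]
eef_rot: [0.0, 0.666, 0.746, -0.0]
wrist_force: [-0.2, -0.5, -0.7]
grip_width: 0.0281
finger_force: 108.5
[0.46129276 0.00233753 0.03550628] [-0.16206562 -0.47832676 -0.70630661] [-0.09608642 -0.05915892  0.00278332]
red [279. 232.] [448.8 133.   55.4  30.3 -84. ] z 0.0603
green [267. 234.] [444.8 166.4  55.3  29.5 -82.8] z 0.0597
white [290. 231.] [452.3 101.   56.2  30.6 -83.8] z 0.0596
```

View pics/s6.png

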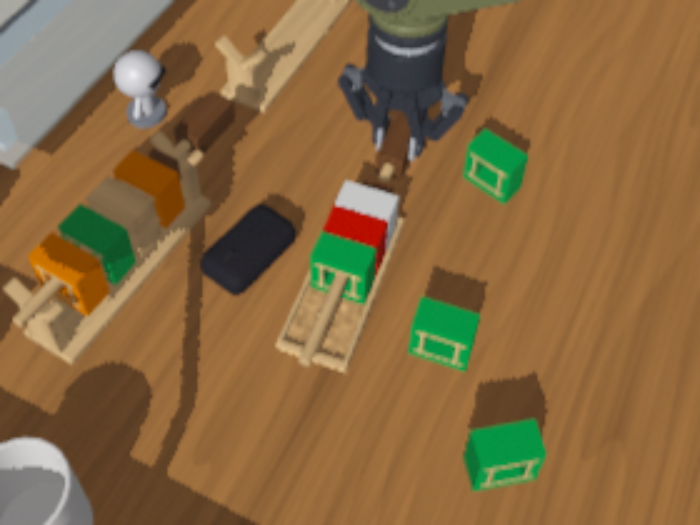

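All three blocks are threaded on the shaft, still in place in the tray, with the tip out past the green one. Lift.

```bash
python3 -m creep '[[[0,0,3],0],[[0,0,5],0],[[0,0,5],0],[[0,0,6],0],[[0,0,8],0],[[0,0,10],0],[[0,0,14],0],[[0,0,20],0],[[0,0,20],0],[[0,0,20],0],[[0,0,15],0],[[0,0,8],0],[[0,0,0],0],[[0,0,0],0],[[0,0,0],0]]' 24 120
python3 - <<'E'
from h import *
o=monitor.get_obs();print(o["tcp_pos"],o["wrist_force"],o["ft_torque"])
c=vision.camera("top");P=pts(c)
h=cv2.cvtColor(c["pixels"],cv2.COLOR_BGR2HSV)
m=(P[...,2]>.09)&(P[...,2]<.24)&(P[...,0]>.40)&(P[...,0]<.52)&(P[...,1]>.05)&(P[...,1]<.3)
p=P[m]
for y in np.arange(.05,.3,.015):
    q=p[(p[:,1]>y)&(p[:,1]<y+.015)]
    if len(q):print(y.round(3),len(q),np.median(q,0).round(4))
s=vision.camera("side");cv2.imwrite("pics/s7.png",cv2.resize(s["pixels"][60:360,150:460],None,fx=2,fy=2))
E
```

```text
time_s: 25.5
tcp_pos: [0.4605, 0.0022, 0.1681]
eef_rot: [-0.001, 0.666, 0.746, -0.001]
wrist_force: [-0.5, -0.6, -2.2]
grip_width: 0.0279
finger_force: 120.0
[0.4604565  0.00217344 0.16811213] [-0.45297238 -0.57380357 -2.23258643] [-0.24669186 -0.02816881 -0.01567995]
0.065 16 [0.4545 0.0754 0.1736]
0.08 104 [0.446  0.0897 0.1825]
0.095 149 [0.4481 0.1024 0.1846]
0.11 149 [0.4462 0.1179 0.1836]
0.125 151 [0.4439 0.1323 0.1841]
0.14 131 [0.4418 0.1478 0.1816]
0.155 149 [0.4411 0.1625 0.1837]
0.17 124 [0.4444 0.1759 0.1835]
0.185 27 [0.4387 0.1929 0.1692]
0.2 27 [0.4383 0.2064 0.1697]
0.215 26 [0.4366 0.222  0.1691]
0.23 27 [0.4342 0.2375 0.1688]
0.245 26 [0.4322 0.253  0.1695]
0.26 20 [0.432  0.2655 0.169 ]
```

View pics/s7.png

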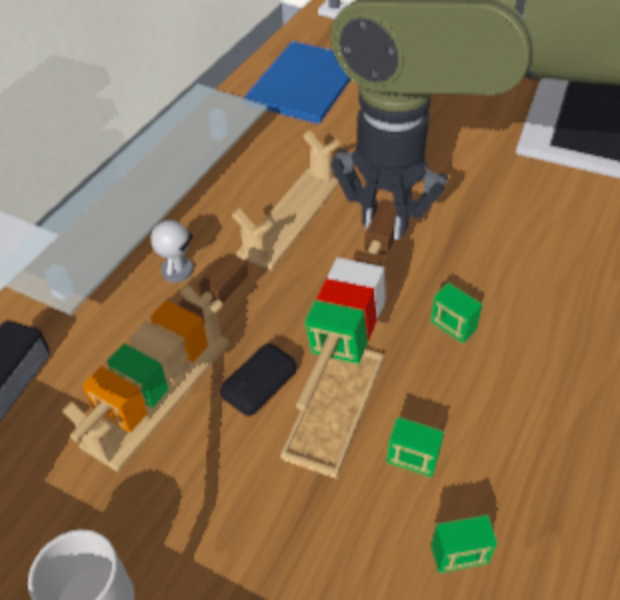

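All three blocks hang on the level rod, clear of the tray. Carry to the empty stand.

```bash
python3 -m creep '[[[4,-5,3],0],[[8,-10,3],-1],[[12,-15,0],-1],[[15,-20,0],-1],[[17,-23,0],-1],[[20,-27,0],-1],[[21,-28,0],-1],[[20,-27,0],-1.1],[[20,-27,0],0],[[17,-23,0],0],[[15,-20,0],0],[[12,-15,0],0],[[8,-10,0],0],[[4,-5,0],0],[[0,0,0],0],[[0,0,0],0],[[0,0,0],0]]'
python3 - <<'E'
from h import *
o,c=wrist();cv2.imwrite("pics/w8.png",c["pixels"]);np.savez("w8.npz",**c);print(o["tcp_pos"],o["eef_rot"],o["wrist_force"])
P=pts(vision.camera("top"))
sh=(P[...,2]>.155)&(P[...,2]<.185)&(abs(P[...,0]-.657)<.013)&(P[...,1]>-.06)&(P[...,1]<.03)
p=P[sh];k=np.polyfit(p[:,1],p[:,0],1);print(len(p),"tip y",p[:,1].max(),"slope deg",np.degrees(np.arctan(k[0])),"x at forks",np.polyval(k,[-.0043,-.2053]),"z",np.median(p[:,2]))
m=(P[...,2]>.075)&(P[...,2]<.1)&(abs(P[...,0]-.657)<.04)&(P[...,1]>-.23)&(P[...,1]<.02)
n,l,s,ce=cv2.connectedComponentsWithStats(m.astype(np.uint8))
for i in range(1,n):
    if s[i,4]>8: print("fork",s[i,4],rect(P[l==i][:,:2]))
m=(P[...,2]>.17)&(P[...,2]<.2)&(abs(P[...,0]-.657)<.04)&(P[...,1]>-.2)&(P[...,1]<.02)
print("blocks y range",P[m][:,1].min(),P[m][:,1].max())
E
```

```text
time_s: 27.3
tcp_pos: [0.6539, -0.2522, 0.1755]
eef_rot: [-0.0, 0.711, 0.703, -0.0]
wrist_force: [0.6, 0.1, -2.3]
grip_width: 0.0279
finger_force: 120.0
[ 0.65394596 -0.25217261  0.17548399] [-2.07091039e-04  7.10699737e-01  7.03495444e-01 -2.19720505e-05] [ 0.63089338  0.05089252 -2.29140567]
141 tip y 0.01856293632452849 slope deg 0.3691668634684865 x at forks [0.65666541 0.65537032] z 0.1761721216936134
fork 10 [671.5  -3.2  11.4   5.8  29.7]
fork 33 [640.1  -4.5  23.4  11.6  89. ]
fork 25 [ 636.9 -204.4   22.    10.8   87.3]
blocks y range -0.19882520333567866 0.018557939902801683
```

View pics/w8.png

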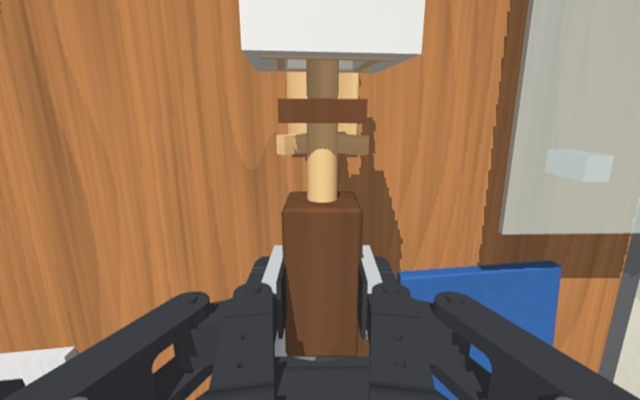

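Rod and forks line up: the fork arms appear symmetric about the neck at (285–360,145), and the measured offset is under 1 mm. Lower.

```bash
python3 -m creep '[[[0,-0.5,-10],0.2],[[0,0,-20],0],[[0,0,-20],0],[[0,0,-15],0],[[0,0,-10],0],[[0,0,-8],0],[[0,0,-6],0],[[0,0,-4],0],[[0,0,-2],0],[[0,0,0],0],[[0,0,0],0]]' && python3 -m creep '[[[0,0,-1],0],[[0,0,-1],0],[[0,0,-1],0],[[0,0,0],0],[[0,0,0],0]]'
```

```text
time_s: 28.5
tcp_pos: [0.6546, -0.2536, 0.0811]
eef_rot: [0.0, 0.71, 0.705, 0.0]
wrist_force: [-0.7, 1.3, -2.9]
grip_width: 0.0273
finger_force: 120.0
time_s: 29.0
tcp_pos: [0.6544, -0.2534, 0.0776]
eef_rot: [0.0, 0.71, 0.704, 0.0]
wrist_force: [1.0, 0.3, -2.3]
grip_width: 0.0278
finger_force: 120.1
```

```bash
python3 -m creep '[[[0,0,-1],0],[[0,0,-0.5],0],[[0,0,0],0],[[0,0,0],0],[[0,0,0],0]]'
python3 - <<'E'
from h import *
P=pts(vision.camera("top"))
sh=(P[...,2]>.055)&(P[...,2]<.09)&(abs(P[...,0]-.657)<.007)&(P[...,1]>-.05)&(P[...,1]<.03)
for a,b in((-.05,-.012),(.004,.02)):
    q=P[sh&(P[...,1]>a)&(P[...,1]<b)];print(len(q),np.median(q,0).round(4))
print("tip",P[sh][:,1].max())
E
```

```text
time_s: 29.5
tcp_pos: [0.6545, -0.2534, 0.0762]
eef_rot: [0.0, 0.71, 0.704, 0.0]
wrist_force: [1.1, 0.1, -0.7]
grip_width: 0.0278
finger_force: 120.2
54 [ 0.657  -0.0307  0.0792]
18 [0.6559 0.012  0.0768]
tip 0.01777862818722547
```

```bash
python3 -m creep '[[[0,0,-0.7],0],[[0,0,0],0],[[0,0,0],0]]' && python3 -m creep '[[[0,0,0],0],[[0,0,0],0],[[0,0,0],0],[[0,0,0],0],[[0,0,0],0],[[0,0,0],0]]' 45 20 && python3 -m creep '[[[0,0,10],0],[[0,0,20],0],[[0,0,30],0],[[0,-10,40],0],[[-20,-20,40],0],[[-40,-20,0],0],[[-45,-10,0],0],[[-45,0,0],0],[[-45,0,0],0],[[-45,0,0],0],[[0,0,0],0],[[0,0,0],0]]' 60
python3 - <<'E'
from h import *
c=vision.camera("top");s=vision.camera("side")
a=cv2.resize(c["pixels"][110:260,180:480],None,fx=2.6,fy=2)[:290];b=cv2.resize(s["pixels"][60:300,180:430],(390,300))
cv2.imwrite("pics/f.png",cv2.resize(c["pixels"][120:200,290:480],None,fx=4,fy=4));cv2.imwrite("pics/fs.png",cv2.resize(s["pixels"][60:320,150:430],None,fx=2.2,fy=2.2))
P=pts(c)
sh=(P[...,2]>.055)&(P[...,2]<.09)&(abs(P[...,0]-.657)<.007)&(P[...,1]>-.05)&(P[...,1]<.03)
for lo,hi in((-.05,-.012),(.004,.02)):
    q=P[sh&(P[...,1]>lo)&(P[...,1]<hi)];print(len(q),np.median(q,0).round(4))
for k in("red","green","white"):find(c,[.656,-.12],z=.092,only=k)
q=P[(abs(P[...,0]-.655)<.02)&(P[...,1]>-.3)&(P[...,1]<-.235)&(P[...,2]>.05)];print("handle",len(q),np.median(q,0),rect(q[:,:2]))
E
```

```text
time_s: 29.85
tcp_pos: [0.6545, -0.2534, 0.0759]
eef_rot: [0.0, 0.71, 0.704, 0.0]
wrist_force: [-0.1, 0.7, 2.9]
grip_width: 0.028
finger_force: 120.6
time_s: 30.45
tcp_pos: [0.6543, -0.2534, 0.0752]
eef_rot: [-0.0, 0.71, 0.705, -0.0]
wrist_force: [-0.0, 0.8, 0.0]
grip_width: 0.0447
finger_force: 0.0
time_s: 31.65
tcp_pos: [0.4139, -0.3137, 0.2164]
eef_rot: [0.001, 0.71, 0.704, 0.0]
wrist_force: [0.4, -0.3, -0.4]
grip_width: 0.0601
finger_force: 0.0
51 [ 0.6575 -0.0309  0.0782]
17 [0.6578 0.012  0.0775]
red [367. 155.] [ 659.7 -121.4   56.8   29.3   87.8] z 0.0927
green [355. 156.] [658.8 -87.3  54.2  29.3  87.9] z 0.0926
white [378. 155.] [ 659.2 -152.7   56.3   29.8   86.9] z 0.0926
handle 200 [ 0.65076759 -0.25882599  0.08704465] [ 653.  -259.2   48.1   30.    -0.8]
```

View pics/fs.png

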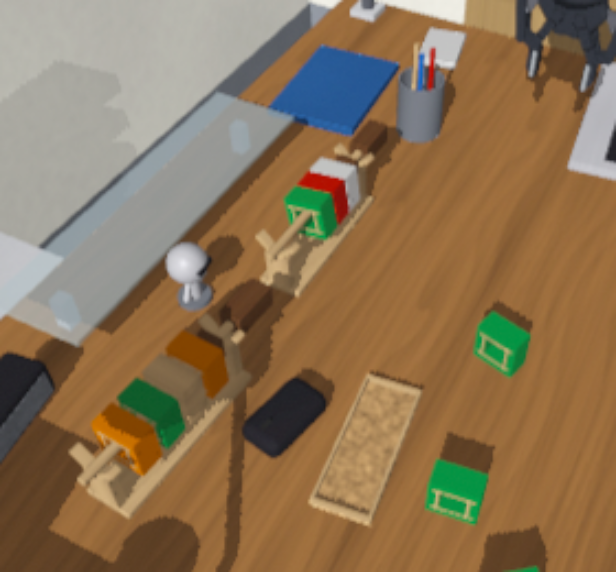

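View pics/f.png

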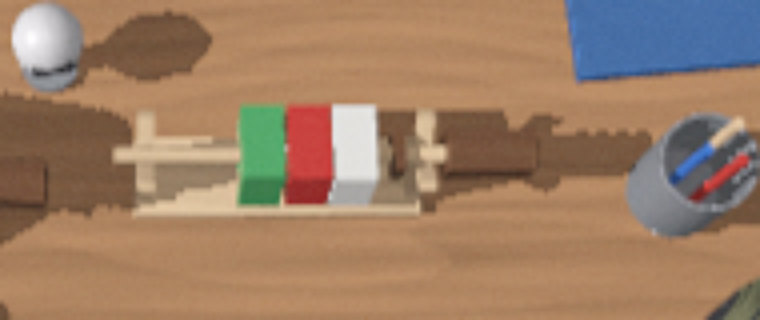

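The rod hangs in both forks with the three blocks between them (green, red and white at columns 240–378), the handle is free, and the gripper is clear. Hand in.

```bash
python3 -c "
from bench import robot
print(robot.finish_job())"
```

```text
the job is handed in; nothing more can be done
None
```

The job is handed in: the white, red and green blocks hang on the rod between the forks of the previously empty stand, and I did not touch the displayed rod, the spare green blocks or the other things on the desk.

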